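# Bring the cuvette holder up to its detector and clamp it

## Robot

A 7-joint arm with a two-finger parallel gripper is mounted at the origin on the work surface. World frame = base frame: x ahead of the robot, y to its left, z up, the work surface at z = 0. Lengths are in m, angles in rad, forces in N, time in s.
With the tool pointing down it reaches from about 0.425 to 0.875 m from the base axis. Payload 8.4 kg.
Tool frame: the origin (TCP) lies midway between the tips of the shut fingers; the grasp point (between the pads) lies 19 mm behind it (grasp_offset is the distance from the TCP to the grasp point, in m); z points along the fingers, y is the line along which they close (so a half turn about z gives the same grasp; the last joint's range is limited). The gripper opens to 87 mm and grips with 3 to 60 N. Pads are 19 mm wide; open, the fingers measure 117 mm over their backs; the gripper's body (75 mm by 190 mm) begins 51 mm behind the grasp point.
Start: joints at [1.021, 0.333, 0.04, 1.465, -0.013, 1.343, -0.059], TCP at [0.283, -0.585, 0.223] pointing down, gripper open.
Joint ranges: [-2.58, 2.58], [-0.38, 2.09], [-1.3, 1.39], [0.25, 2.4], [-1.5, 4.64], [0.08, 2.09], [-2.65, 2.65]. Speed limits (rad/s): [2.22, 2.22, 2.79, 2.79, 3.14, 3.14, 3.14].

## Interface

Orientations are given as a rotation vector (axis times angle).
In Python, from station import sense, grab_frame, sign_off, grasp_offset gives the robot as it stands.
- The arm moves only by the tool servo_tool, never from a script. Its argument "series" is text: rows parted by semicolons, each of 7 numbers parted by spaces: the shift along the tool's x, y, z in units of 5 cm (1.0 is 5 cm), then the turn, a rotation vector about the tool's x, y, z in units of 0.1 rad (1.0 is 0.1 rad), then the closure, from -1 (fully open) to 1 (shut), so that 0 is half open. In form: x y z wx wy wz hand; .... A call has 1 to 12 rows; each row shifts and turns the commanded pose from where the row before left it, along the tool's axes as they then stand; what a row does not reach is not made up. A row lasts 1/8 s, in which the tool goes at most 62.5 mm and 10.7 degrees, less where a joint would pass 70% of its speed; a pose out of reach is approached as far as the arm can. A call with a number of a shift or a turn outside -1 to 1 is refused whole. A call with a gripper value outside its range is refused whole. The fingers move at their own pace and stop on an object; "grip_force" is the grip in N (left out, the last holds). Time passes only in rows, so rows that do not move let the fingers close. It gives the time, the measured TCP pose, the force, the opening and the grip force at its end, in the units of the state.
- sense(): the state, without advancing time (a new reading comes with each control period).
- grab_frame(name): name is "scene" or "top" or "wrist"; returns a dict with "color" (480x640x3 uint8, red, green, blue), "z_map" (480x640 float32, m along the optical axis (not along the pixel's ray), 0 where there is no reading), "vertical_fov" (degrees; the focal length in pixels is half the picture's height over the tangent of half this angle, whatever the lens; pixels are square), "cx", "cy" (the principal point, pixels), "R" (3x3) and "t" (3): a world point X has camera coordinates R X + t; the wrist camera has in their place "mount" (4x4, takes a point from camera to tool coordinates, whose origin is the TCP and whose axes are the flange's). Camera axes: x right, y down, z forward; pixel columns grow to the right and rows downward; lengths in m; the calibration is good to about 2 mm. The wrist camera is an equidistant fisheye: a pixel r from the principal point sees the ray r / f radians off the axis. A picture is of the moment at which its call begins: read the wrist's pose just before it.
- sign_off(): hands the job in; it is judged then, once.
The state is a dict: "time": time; "joints": joint angles; "dq": joint speeds; "effort": joint torques, N m; "eef_pos": TCP position; "ee_rot": TCP orientation; "ft_force": force on the tool from outside, world axes, zero at the start; "ft_torque": the same for the moment, N m; "opening": finger opening in m; "grasp_force": force on a finger pad.
Only numpy, scipy, OpenCV 4.12 (cv2) and the standard library are available. Lean on these libraries where they do the work, as an engineer would, in place of code of your own. Each camera call takes 0.05 s, during which the arm holds its last target. There are 200 camera calls.

## Task

On the rail that carries the cuvette holder (the square block with a small glass cell standing in it), slide the carriage away from the robot until it meets the black detector block at the end of its rail, then lock it there by turning its clamp knob clockwise all the way to the stop. Leave the other carriage, the one with the round lens, and its knob as they are, and let go at the end.

Things in the scene. Friction and masses are not known exactly. Their poses are not given: they have to be found in the camera images.
- cell_clamp (a point): On the upright axis of the cuvette carriage's clamp knob, at grip height, 105 mm above the table. Fixed to the carriage, does not turn with the knob: x along the rail to the detector (away from the robot), z up. Knob: black T-bar 48 mm long, 13 thick, from 88 to 118 mm above the table, on a 12 mm stem; grip it across its 13 mm, both to push the carriage and to turn.
- cell_carriage (a joint): Carriage position, m: 0 at the near end, 0.12 when it meets the detector (85 mm high, 60 wide); grows away from the robot. Slides with about 2 N while the knob is loose. Saddle 60 mm wide, top at 35 mm, from 25 mm behind the knob's axis to 85 ahead; 34 mm square cuvette block centred 60 mm ahead of it, glass top at 83 mm. Rail fixed to the table, 325 x 50 x 20 mm.
- cell_knob (a joint): Angle of that knob, rad: at 0 (loose) the T-bar lies along the rail; grows as it is turned clockwise seen from above, to the stop at 1.4 where the clamp is tight and the bar nearly across the rail. Starts loose, 0 to 0.25; the clamp bites from about 0.7 and, tight, holds against some 15 N. Turning takes up to about 0.25 N m; it stays where it is left.
- lens_knob_end (a point): One end of the T-bar of the other carriage's knob (22 mm from its axis, 105 mm above the table): to be left alone. Its rail, detector, saddle and knob are the same, but it carries a round lens in an upright ring, 46 mm across and up to 83 mm above the table, in place of the square block.

How it is judged:
By the outcome, as a careful person would: the job done as asked, in the order asked, and still so for the second after the job is handed in, with the robot touching nothing.
It also fails if it takes over 38 s, if anything falls off the work surface, if the arm or the gripper's body presses on something with over 40 N, if the wrist force passes 120 N, or if a joint passes its speed limit or range.

## Working session

There is one attempt and no reset: what is moved stays moved. The work goes in short steps, Python scripts to look and compute and a tool call to move; the robot and the scene stay as the last step left them, time stands still between calls to the robot, and variables do not carry over. Pictures are saved under pics/ and viewed, at most 10 in all, crops included, and the job is handed in when it is done.

Besides the shell and the picture viewer there is one more tool, called in YAML: its name, and indented under it one key for each argument. servo_tool: Moves the arm, as the interface text tells. Shifts and turns lie within -1 to 1; 1 stands for 5 cm of shift or 0.1 rad of turn. Its arguments: {"type":"object","properties":{"series":{"type":"string"},"grip_force":{"type":"number"}},"required":["series"]}

```bash
mkdir -p pics; cat > h.py <<'E'
import numpy as np,cv2
from station import *
def save(n,f,crop=None):
    c=f["color"][:,:,::-1]
    cv2.imwrite("pics/"+n+".png",c)
def world(f):
    h,w=f["z_map"].shape;F=h/2/np.tan(np.radians(f["vertical_fov"])/2)
    u,v=np.meshgrid(np.arange(w),np.arange(h));z=f["z_map"]
    P=np.stack([(u-f["cx"])/F*z,(v-f["cy"])/F*z,z],-1)
    return (P-f["t"])@f["R"]
E
python3 - <<'E'
from h import *
print(sense(),grasp_offset)
for n in("top","scene"):
    f=grab_frame(n);save(n+"0",f);np.savez(n,**f)
E
```

```text
{'time': 0.0, 'joints': array([ 1.0207945 ,  0.33390114,  0.03988237,  1.46625211, -0.01340306,
        1.3433127 , -0.05850424]), 'dq': array([-0.00278147,  0.00057166,  0.00274301,  0.00082007,  0.00071084,
        0.00019538,  0.00039949]), 'effort': array([ 4.97338369e-04, -6.56353641e+01,  1.33608721e+00, -4.03797948e+01,
       -5.95411286e-02,  4.47954051e-02,  1.58518665e-04]), 'eef_pos': array([ 0.28296377, -0.58465917,  0.22167509]), 'ee_rot': array([-3.06063543e+00, -7.01747179e-01,  7.28966772e-04]), 'ft_force': array([ 0.07944375, -0.50463902, -0.77066225]), 'ft_torque': array([ 0.04646344,  0.03913438, -0.0334255 ]), 'grasp_force': 0.0, 'opening': 0.0866255567693917} 0.0187
```

View pics/top0.png

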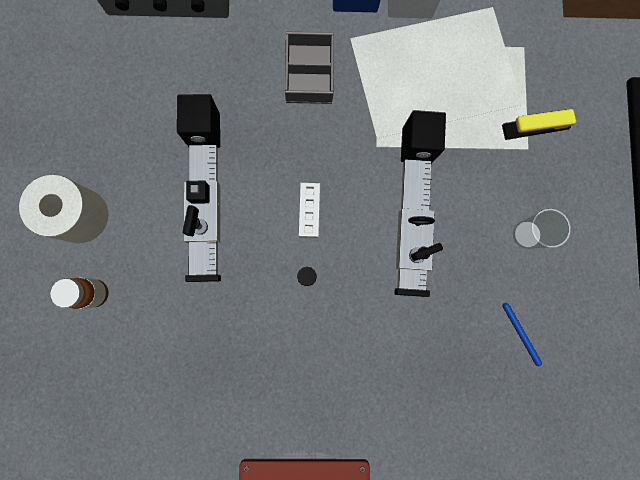

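View pics/scene0.png

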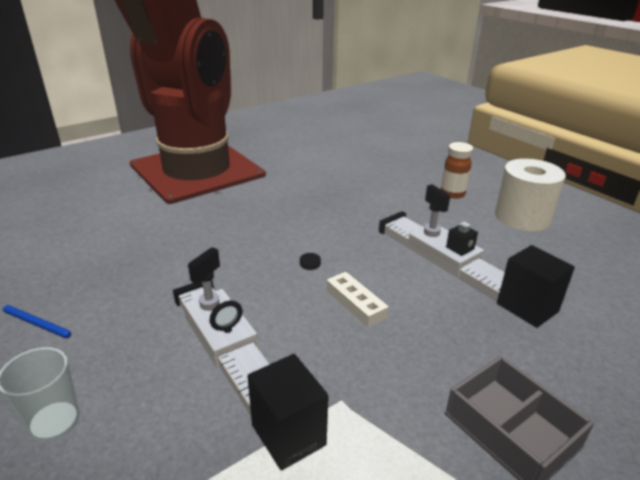

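The cuvette rail is the left one in the top view: knob at about (191,221), block at (198,191), detector at (198,119). The lens rail is on the right, with its knob at (426,253).

```bash
python3 - <<'E'
from h import *
f=np.load("top.npz");W=world(f);C=f["color"].astype(int)
def reg(n,u0,u1,v0,v1,z0,z1,dark=None):
    m=np.zeros(W.shape[:2],bool);m[v0:v1,u0:u1]=1
    m&=(W[...,2]>z0)&(W[...,2]<z1)
    if dark is not None: m&=(C.max(-1)<dark)
    P=W[m][:,:2]
    (c,s,a)=cv2.minAreaRect((P*1000).astype(np.float32))
    vx=cv2.fitLine((P*1000).astype(np.float32),cv2.DIST_L2,0,.01,.01).ravel()
    print(n,m.sum(),"rect",np.round(c,1),np.round(s,1),round(a,1),"med z",np.median(W[m][:,2]).round(4),"line deg",np.degrees(np.arctan2(vx[1],vx[0])).round(1),"mean",P.mean(0).round(4))
reg("knob",170,225,200,245,.100,.13)
reg("block",180,215,175,203,.045,.10)
reg("saddle",175,225,170,250,.028,.042)
reg("det",170,225,90,150,.078,.095)
reg("rail",170,225,130,290,.012,.026)
reg("lensknob",405,450,235,270,.100,.13)
reg("lensdet",400,450,105,165,.078,.095)
reg("all low",170,225,90,290,.012,.042)
E
```

```text
knob 304 rect [527.  193.9] [12.7 47.6] 80.9 med z 0.1173 line deg -8.7 mean [0.526  0.1927]
block 480 rect [586.6 196.4] [33.7 34.1] 2.3 med z 0.0702 line deg -62.6 mean [0.5844 0.1942]
saddle 1065 rect [556.7 195.1] [109.1  59.9] 2.5 med z 0.0355 line deg -2.9 mean [0.5498 0.186 ]
det 1382 rect [719.1 200.8] [71.1 59.5] 1.9 med z 0.0849 line deg 2.0 mean [0.7181 0.2003]
rail 2209 rect [572.1 195.8] [284.1  60.4] 1.8 med z 0.0202 line deg 2.1 mean [0.5599 0.1931]
lensknob 245 rect [ 480.6 -195.7] [12.9 48. ] 22.4 med z 0.1173 line deg -67.6 mean [ 0.4799 -0.1938]
lensdet 1349 rect [ 697.4 -208.1] [60.9 71.3] 86.7 med z 0.0847 line deg -3.0 mean [ 0.6958 -0.2071]
all low 3569 rect [591.3 196.4] [322.5  60.4] 1.8 med z 0.0216 line deg 1.0 mean [0.5603 0.1906]
```

servo_tool:
  series: "0.767 0.325 0 0 0 -0.975 -0.15;0.767 0.325 0 0 0 -0.975 -0.15;0.767 0.325 0 0 0 -0.975 -0.15;0.767 0.325 0 0 0 -0.975 -0.15;0.767 0.325 0 0 0 -0.975 -0.15;0.767 0.325 0 0 0 -0.975 -0.15;0.767 0.325 0 0 0 -0.975 -0.15;0.767 0.325 0 0 0 -0.975 -0.15;0.767 0.325 0 0 0 -0.975 -0.15;0.767 0.325 0 0 0 -0.975 -0.15;0.767 0.325 0 0 0 -0.975 -0.15;0.767 0.325 0 0 0 -0.975 -0.15"

```text
time: 1.6
eef_pos: [0.6768, -0.3227, 0.2217]
ee_rot: [-2.161, -2.279, 0.001]
ft_force: [0.2, 0.6, 0.6]
opening: 0.0501
grasp_force: 0.0
```

servo_tool:
  series: "0.767 0.325 0 0 0 -0.975 -0.15;0.767 0.325 0 0 0 -0.975 -0.15;0.767 0.325 0 0 0 -0.975 -0.15;0.767 0.325 0 0 0 -0.975 -0.15;0.767 0.325 0 0 0 -0.975 -0.15;0.767 0.325 0 0 0 -0.975 -0.15;0.767 0.325 0 0 0 -0.975 -0.15;0.767 0.325 0 0 0 -0.975 -0.15;0.767 0.325 0 0 0 -0.975 -0.15;0.767 0.325 0 0 0 -0.975 -0.15;0.767 0.325 0 0 0 -0.975 -0.15"

```text
time: 2.98
eef_pos: [0.6153, 0.1109, 0.2226]
ee_rot: [0.688, 3.065, -0.0]
ft_force: [-0.1, 0.5, 0.1]
opening: 0.0499
grasp_force: 0.0
```

servo_tool:
  series: "0.767 0.325 0 0 0 -0.975 -0.15;0.767 0.325 0 0 0 -0.975 -0.15;0.767 0.325 0 0 0 -0.975 -0.15;0 0 0.5 0 0 0 -0.15;0 0 0.5 0 0 0 -0.15;0 0 0 0 0 0 -0.15"

```text
time: 3.72
eef_pos: [0.524, 0.1937, 0.1712]
ee_rot: [-0.24, -3.13, 0.003]
ft_force: [1.3, -0.3, 0.4]
opening: 0.0502
grasp_force: 0.0
```

```bash
python3 - <<'E'
from h import *
s=sense();print(s["joints"].round(3),s["eef_pos"].round(4),s["ee_rot"].round(4))
r=cv2.Rodrigues(s["ee_rot"])[0];print("tool x deg",np.degrees(np.arctan2(r[1,0],r[0,0])))
f=grab_frame("wrist");save("w1",f);np.savez("w1",**f,p=s["eef_pos"],r=r)
# predicted pixel of assumed points
M=f["mount"];F=240/np.tan(np.radians(f["vertical_fov"])/2)
for n,X in {"knobtop":(.527,.1939,.118),"barend+":(.527+.024*.987,.1939-.024*.158,.118),"barend-":(.527-.024*.987,.1939+.024*.158,.118)}.items():
    t=r.T@(np.array(X)-s["eef_pos"]);c=np.linalg.inv(M)@np.r_[t,1]
    q=np.linalg.norm(c[:2]);th=np.arctan2(q,c[2]);print(n,f["cx"]+F*th*c[0]/q,f["cy"]+F*th*c[1]/q)
E
```

```text
[ 0.197  0.262 -0.731  1.726  0.185  1.227  0.837] [0.524  0.1937 0.1712] [-2.4030e-01 -3.1298e+00  2.7000e-03]
tool x deg 171.2172437419642
knobtop 323.2103734927639 268.113872101533
barend+ 322.8933068088505 302.9333205107549
barend- 323.5311776849881 230.57784104104817
```

View pics/w1.png

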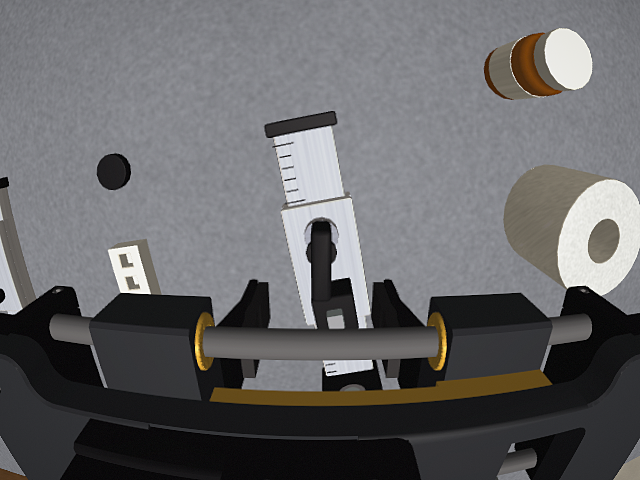

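The knob bar (321, 222 to 300) sits centred between the open fingers, with the cuvette block under them at about (335,300). This agrees with the top view, so I'm descending.

servo_tool:
  series: "-0.03 0 0.5 0 0 0 -0.15;0 0 0.5 0 0 0 -0.15;0 0 0.4 0 0 0 -0.15;0 0 0.24 0 0 0 -0.15;0 0 0 0 0 0 -0.15;0 0 0 0 0 0 1;0 0 0 0 0 0 1;0 0 0 0 0 0 1;0 0 0 0 0 0 1"
  grip_force: 30

```text
time: 4.9
eef_pos: [0.5274, 0.1935, 0.0908]
ee_rot: [0.245, 3.132, 0.0]
ft_force: [-0.1, -0.0, 0.2]
opening: 0.0177
grasp_force: 0.0
```

servo_tool:
  series: "0 0 0 0 0 0 1;0 0 0 0 0 0 1"

```text
time: 5.15
eef_pos: [0.5274, 0.1935, 0.0907]
ee_rot: [0.244, 3.132, -0.0]
ft_force: [-1.1, 0.5, 1.0]
opening: 0.0127
grasp_force: 30.0
```

servo_tool:
  series: "-0.2 0.038 0 0 0 0 1;-0.295 0.057 0 0 0 0 1;-0.295 0.057 0 0 0 0 1;-0.245 0.047 0 0 0 0 1;-0.15 0.028 0 0 0 0 1;0 0 0 0 0 0 1"

```text
time: 5.9
eef_pos: [0.5892, 0.1957, 0.0907]
ee_rot: [0.245, 3.131, 0.002]
ft_force: [2.6, 0.6, 2.7]
opening: 0.0126
grasp_force: 30.0
```

servo_tool:
  series: "-0.08 0.015 0 0 0 0 1;-0.06 0.011 0 0 0 0 1;-0.03 0.006 0 0 0 0 1;0 0 0 0 0 0 1"

```text
time: 6.4
eef_pos: [0.5964, 0.1959, 0.0907]
ee_rot: [0.244, 3.132, 0.0]
ft_force: [-0.0, 0.9, 4.9]
opening: 0.0129
grasp_force: 30.0
```

servo_tool:
  series: "-0.03 0.006 0 0 0 0 1;-0.03 0.006 0 0 0 0 1;0 0 0 0 0 0 1"

```text
time: 6.78
eef_pos: [0.5994, 0.196, 0.0907]
ee_rot: [0.244, 3.132, 0.0]
ft_force: [-1.3, -0.2, 5.1]
opening: 0.013
grasp_force: 30.0
```

servo_tool:
  series: "-0.03 0.006 0 0 0 0 1;-0.03 0.006 0 0 0 0 1;0 0 0 0 0 0 1"

```text
time: 7.15
eef_pos: [0.6004, 0.1961, 0.0906]
ee_rot: [-0.243, -3.129, 0.002]
ft_force: [-11.6, -1.9, 12.4]
opening: 0.0127
grasp_force: 30.0
```

servo_tool:
  series: "0 0 0 0 0 0.6 1;0 0 0 0 0 0.8 1;0 0 0 0 0 0.8 1;0 0 0 0 0 0.8 1;0 0 0 0 0 0.8 1;0 0 0 0 0 0.8 1;0 0 0 0 0 0.8 1;0 0 0 0 0 0.6 1;0 0 0 0 0 0 1"
  grip_force: 45

```text
time: 8.28
eef_pos: [0.6006, 0.1964, 0.0906]
ee_rot: [-1.158, -2.917, 0.003]
ft_force: [-9.2, -0.1, 10.5]
opening: 0.0127
grasp_force: 45.0
```

```bash
python3 - <<'E'
from h import *
s=sense();r=cv2.Rodrigues(s["ee_rot"])[0];print(np.degrees(np.arctan2(r[1,0],r[0,0])),s["ft_force"],s["ft_torque"],s["eef_pos"])
E
```

```text
136.6865353627672 [-9.1761856  -0.11129691 10.46011233] [-0.03518212  1.88248124 -0.08626973] [0.60058058 0.19640405 0.09064097]
```

servo_tool:
  series: "0 0 0 0 0 0.6 1;0 0 0 0 0 0.8 1;0 0 0 0 0 0.8 1;0 0 0 0 0 0.8 1;0 0 0 0 0 0.8 1;0 0 0 0 0 0.8 1;0 0 0 0 0 0.6 1;0 0 0 0 0 0.5 1;0 0 0 0 0 0.4 1;0 0 0 0 0 0 1"

```text
time: 9.52
eef_pos: [0.6009, 0.1965, 0.0907]
ee_rot: [-1.981, -2.436, 0.003]
ft_force: [-8.7, 0.4, 9.1]
opening: 0.0128
grasp_force: 45.0
```

```bash
python3 - <<'E'
from h import *
s=sense();r=cv2.Rodrigues(s["ee_rot"])[0];print(np.degrees(np.arctan2(r[1,0],r[0,0])),s["ft_force"],s["ft_torque"],s["eef_pos"])
E
```

```text
101.76157500660776 [-8.6865657   0.44473125  9.1043401 ] [ 0.09772279  1.5781933  -0.00316751] [0.60085512 0.19653584 0.09065956]
```

servo_tool:
  series: "0 0 0 0 0 0.5 1;0 0 0 0 0 0.5 1;0 0 0 0 0 0 1"

```text
time: 9.9
eef_pos: [0.6009, 0.1964, 0.0907]
ee_rot: [-2.099, -2.336, 0.003]
ft_force: [-7.3, -0.4, 9.3]
opening: 0.0135
grasp_force: 46.6
```

```bash
python3 - <<'E'
from h import *
s=sense();r=cv2.Rodrigues(s["ee_rot"])[0];print(np.degrees(np.arctan2(r[1,0],r[0,0])),s["ft_force"],s["ft_torque"],s["eef_pos"])
E
```

```text
96.0936830928263 [-7.28054034 -0.44115589  9.26465771] [-0.15934668  1.5099852   0.9733421 ] [0.60094129 0.19636665 0.09066618]
```

servo_tool:
  series: "0 -0.03 0 0 0 0 1;0 0 0 0 0 0 0.3;0 0 0 0 0 0 0.3;0 0 0 0 0 0 0.3;0 0 -0.2 0 0 0 0.3;0 0 -0.5 0 0 0 0.3;0 0 -0.7 0 0 0 0.3;0 0 -0.8 0 0 0 0.3;0 -0.8 0 0 0 0 0.3;0 -0.8 0 0 0 0 0.3;0 -0.8 0 0 0 0 0.3;0 0 0 0 0 0 0.3"

```text
time: 11.4
eef_pos: [0.4797, 0.1834, 0.2017]
ee_rot: [2.099, 2.335, 0.0]
ft_force: [0.9, -0.6, 0.6]
opening: 0.0306
grasp_force: 0.0
```

```bash
python3 - <<'E'
from h import *
f=grab_frame("top");save("top1",f);W=world(f);print(sense()["eef_pos"])
def reg(n,u0,u1,v0,v1,z0,z1):
    m=np.zeros(W.shape[:2],bool);m[v0:v1,u0:u1]=1
    m&=(W[...,2]>z0)&(W[...,2]<z1)
    c,s,a=cv2.minAreaRect((W[m][:,:2]*1000).astype(np.float32));print(n,m.sum(),np.round(c,1),np.round(s,1),round(a,1))
reg("knob",170,225,160,225,.1,.125);reg("saddle",175,225,130,220,.028,.042);reg("lensknob",405,450,235,270,.1,.13)
E
```

```text
[0.48126074 0.18327593 0.20171816]
knob 231 [598.8 196.5] [13.5 47.7] 15.4
saddle 1084 [641.6 198.6] [134.   60.6] 2.0
lensknob 247 [ 480.6 -195.7] [12.9 48.1] 22.5
```

View pics/top1.png

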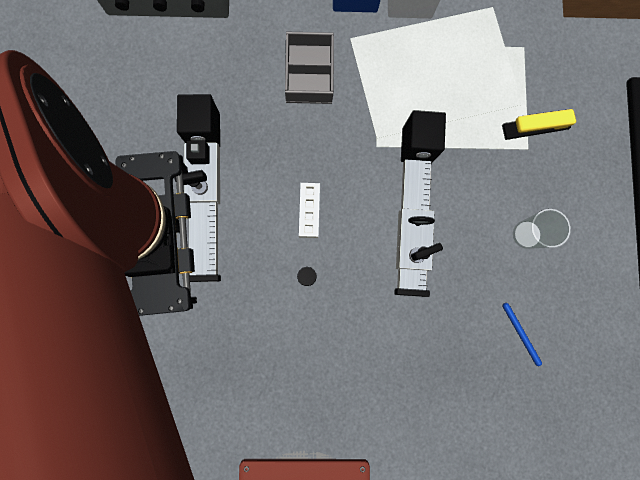

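```bash
python3 - <<'E'
from h import *
f1=grab_frame("top");f0=np.load("top.npz")
for n,f,(u0,u1,v0,v1) in (("before",f0,(170,225,200,245)),("after",f1,(170,225,160,200)),("lens",f1,(405,450,235,270))):
    W=world(f);m=np.zeros(W.shape[:2],bool);m[v0:v1,u0:u1]=1
    m&=(W[...,2]>.113)&(W[...,2]<.123)
    P=W[m][:,:2]*1000;ev,V=np.linalg.eigh(np.cov(P.T));d=V[:,1];c,s,a=cv2.minAreaRect(P.astype(np.float32))
    print(n,m.sum(),P.mean(0).round(1),np.degrees(np.arctan(d[1]/d[0])).round(2),np.sqrt(12*ev).round(1),np.round(s,1),round(a,1))
c=f1["color"][140:230,150:250,::-1];cv2.imwrite("pics/crop.png",cv2.resize(c,None,fx=6,fy=6,interpolation=cv2.INTER_CUBIC))
E
```

```text
before 238 [526.8 193.6] -9.05 [12.7 47.5] [12.7 47.5] 81.4
after 183 [600.1 191.5] -77.63 [13. 42.] [14.  47.7] 11.7
lens 229 [ 480.3 -195.1] -67.59 [12.8 48.2] [12.7 48.1] 22.3
```

View pics/crop.png

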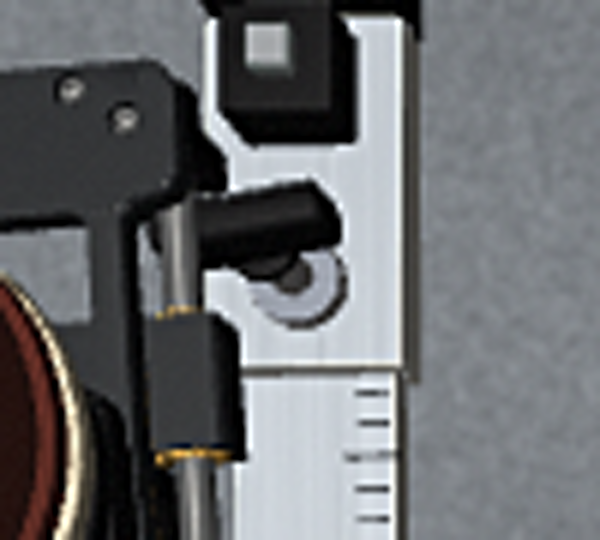

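The gripper partly hides the knob bar (crop about 200–340, 185–265). What shows lies at -78° against a 2° rail, so the knob is at about 1.40 rad, the stop. The saddle is against the detector, and the lens knob has not moved.

```bash
python3 -c "
from station import *
print(sign_off())"
```

```text
the job is handed in; nothing more can be done
None
```

The cuvette carriage is against the detector and its knob is turned clockwise to the stop (about 1.40 rad); the lens knob measures the same as at the start, the gripper has let go and is clear, and the job was handed in at about 11.5 s.

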